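Flip open the tea caddy in the dish-rack corner

ROBOT

A 6-joint arm with a two-finger parallel gripper is mounted at the origin on the work surface. World frame = base frame: x ahead of the robot, y to its left, z up, the work surface at z = 0. Lengths are in mm, angles in rad, forces in N, time in s.
With the tool pointing down it reaches from about 300 to 775 mm from the base axis. Payload 14.6 kg.
Tool frame: the origin (TCP) lies at the very end of the fingers, on their centre line; the grasp point (between the pads) lies 19 mm behind it; z points along the fingers, y is the line along which they close (so a half turn about z gives the same grasp; the last joint's range is limited). The gripper opens to 94 mm and grips with 3 to 60 N. Pads are 16 mm wide; open, the fingers measure 119 mm over their backs; the gripper's body (75 mm by 177 mm) begins 78 mm behind the grasp point.
Start: joints at [1.086, 0.3, 1.521, -0, 1.321, -0.067], TCP at [223.159, 502.682, 205.446] pointing down, gripper open.
Joint ranges: [-3.03, 3.03], [-0.79, 2.21], [0.23, 2.52], [-1.04, 4.18], [0, 3.07], [-2.55, 2.55]. Speed limits (rad/s): [2.22, 2.22, 2.57, 3.14, 3.14, 3.14].

INTERFACE

Orientations are given as [roll, pitch, yaw] about the fixed x, y, z axes, in that order (R = Rz(yaw) Ry(pitch) Rx(roll)).
In Python, from cell import manip, camera, get_calibration gives the robot as it stands. The module is installed in compiled form; this text tells all that it offers.
- The arm moves only by the tool jog_arm, never from a script. Its argument "plan" is one flat list of numbers, 6 for each row, row after row: the shift along the world's x, y, z in m, then the turn, a rotation vector about the world's x, y, z in degrees. A call has 1 to 20 rows; each row is the pose to reach, as a shift and turn from the pose commanded when the call began; what a row does not reach only later rows make up. A row lasts 1/10 s, in which the tool goes at most 50 mm and 8.59 degrees, less where a joint would pass 70% of its speed; a pose out of reach is approached as far as the arm can. A call with a gripper value outside its range is refused whole. "claw" is the finger opening in m, from 0 to 0.094, set as the call begins (left out, the last holds). The fingers move at their own pace and stop on an object; "force" is the grip in N (left out, the last holds). Time passes only in rows, so rows that repeat a pose let the fingers close. It gives the time, the measured TCP pose, the force, the opening and the grip force at its end, in the units of the state.
- manip.read_state(): the state, without advancing time (a new reading comes with each control period).
- camera(name): name is "scene" or "top" or "wrist"; returns (picture, depth): 384x512x3 uint8, red, green, blue; 384x512 float32, mm along the optical axis (not along the pixel's ray), 0 where there is no reading.
- get_calibration(name): a dict with "fx", "fy", "cx", "cy" (pixels), "k1" (the pictures are not rectified: a ray, as slopes to the right and down, at radius r is drawn at 1 + k1 r^2 times it, then the intrinsics apply), "origin" and "attitude" of the camera in the world. Camera axes: x right, y down, z forward; pixel columns grow to the right and rows downward; lengths in mm; the calibration is good to about 2 mm. A picture is of the moment at which its call begins: read the wrist's pose just before it. get_calibration takes no time and is no camera call; for the wrist camera it gives the pose at the moment of the call.
- manip.sign_off(): hands the job in; it is judged then, once.
The state is a dict: "clock": time; "joints": joint angles; "qd": joint speeds; "effort": joint torques, N m; "eef_pos": TCP position; "eef_rot": TCP orientation; "wrist_force": force on the tool from outside, world axes, zero at the start; "moment": the same for the moment, N m; "finger_gap": finger opening in mm; "finger_force": force on a finger pad.
Only numpy, scipy, OpenCV 4.12 (cv2) and the standard library are available. Lean on these libraries where they do the work, as an engineer would, in place of code of your own. Each camera call takes 0.05 s, during which the arm holds its last target. There are 200 camera calls.

TASK

The cup arm of the dish rack has been left swung out over the tea caddy. Push it all the way back to its stop by the left-hand wall, then lightly flip the caddy's lid up by its front tab and over past upright, so that it stays wide open by itself. Only push with the fingers, never grip: do not lift, tip or shove the caddy, and leave the plate, pot lid and spatula alone.

Things in the scene. Friction and masses are not known exactly. Their poses are not given: they have to be found in the camera images.
- cup_arm (a joint): Angle (rad) of the cup arm, a level steel bar swinging about an upright post on the dish rack's front. 0 = home at its stop, pointing to the left along the left-hand wall; it grows anticlockwise seen from above, to 1.75, as the arm swings out towards the robot and over the caddy. Starts at 1.1 to 1.6. Light friction (under 1 N at the tip); it stays where it is left.
- bar_pivot (a point): Point on the axis of the cup arm's post (fixed to the rack) at the height of the bar's centre line, 250 mm above z = 0. Three mugs hang under the bar, centred 60, 135 and 210 mm from the post; each reaches 38 mm either way along the bar, 52 mm either way across it, and from 25 to 117 mm below the bar's centre line, so they swing clear above the shut caddy.
- bar_tip (a point): Centre of the black ball (radius 10 mm) at the free end of the cup arm's bar, 270 mm from bar_pivot. The bar's radius is 6 mm. The mugs' hooks and handles fill the space between, within 13 mm along the bar of each mug's centre and up to 32 mm to either side; the bar beyond 225 mm from the post has nothing but the ball, free for a finger.
- caddy: Loose tea caddy, a green tin box 100 mm deep (x), 120 mm wide (y), 85 mm high without lid, about 0.9 kg; origin at the centre of its underside, on a plank whose top is at z = 18 mm. Its own x points from the tab to the hinge, roughly away from the robot. Only friction holds it (it slides from some 3 to 5 N): do not shove it.
- caddy_lid (a joint): Opening angle (rad) of the caddy lid about a level hinge on the caddy's far rim. 0 = shut, 1.57 = upright, 1.95 = its stop, leaning back wide open. The lid (90 g, loose hinge, no spring) balances near 1.55: below that it falls shut, beyond it falls open.
- lid_tab (a point): Middle of the lower front edge of the brass tab on the lid. The tab is 60 mm wide, 6 mm thick, level when shut and overhangs the caddy's front wall by 28 mm, with free space below. Shut, this point lies at z = 103 mm; it moves with the lid.
- lid_hinge (a point): Middle of the lid's hinge axis, at the height of the lid's underside, 128 mm from lid_tab. The lid opens by rotating lid_tab up and over the hinge, away from the robot.
- plate: Loose white ceramic plate, 150 mm across, 18 mm high, origin at the centre of its underside. Leave alone.
- pot_lid: Loose steel pot lid, 150 mm across with a knob, 44 mm high, origin at the centre of its underside. Leave alone.
- spatula: Loose spatula with a red handle and an orange blade (65 mm wide, at its +x end), lying along its own x, 280 mm long, origin at the middle of its underside. Leave alone.
Mind the look-alikes: they are no part of the job. Of the things like the caddy, leave any that is red; of the rest the smaller one is meant.

How it is judged:
By the outcome, as a careful person would: the job done as asked, in the order asked, and still so for the second after the job is handed in, with the robot touching nothing.
It also fails if it takes over 64 s, if anything falls off the work surface, if the arm or the gripper's body presses on something with over 40 N, if the wrist force passes 120 N, or if a joint passes its speed limit or range.

## Working session

There is one attempt and no reset: what is moved stays moved. The work goes in short steps, Python scripts to look and compute and a tool call to move; the robot and the scene stay as the last step left them, time stands still between calls to the robot, and variables do not carry over. Pictures are saved under pics/ and viewed, at most 10 in all, crops included, and the job is handed in when it is done.

Besides the shell and the picture viewer there is one more tool, called after "Request:" by a JSON object that holds its "op" and its "data". jog_arm: Moves the arm, as the interface text tells. Its arguments: {"type":"object","properties":{"plan":{"type":"array"},"claw":{"type":"number"},"force":{"type":"number"}},"required":["plan"]}

```bash
mkdir -p pics; cat > h.py <<'E'
import numpy as np, cv2, pickle
from cell import manip, camera, get_calibration
from scipy.spatial.transform import Rotation as R
def att(c):
    a=np.array(c["attitude"],float)
    return a if a.shape==(3,3) else R.from_euler('xyz',a).as_matrix()
def grab(n,tag):
    c=get_calibration(n); p,d=camera(n)
    pickle.dump((p,d,c),open(f'pics/{tag}.pkl','wb')); cv2.imwrite(f'pics/{tag}.png',p[:,:,::-1]); return p,d,c
def load(tag): return pickle.load(open(f'pics/{tag}.pkl','rb'))
def cloud(d,c):
    v,u=np.mgrid[0:d.shape[0],0:d.shape[1]].astype(float)
    K=np.array([[c['fx'],0,c['cx']],[0,c['fy'],c['cy']],[0,0,1]])
    q=cv2.undistortPoints(np.stack([u.ravel(),v.ravel()],1)[:,None],K,np.array([c['k1'],0,0,0,0.]))[:,0]
    ray=np.c_[q,np.ones(len(q))]
    P=(ray*d.reshape(-1,1))@att(c).T+np.array(c['origin'])
    P[d.ravel()<=0]=np.nan
    return P.reshape(*d.shape,3)
E
python3 - <<'E'
from h import *
print(manip.read_state())
for n in("scene","top"):
    p,d,c=grab(n,n+"0"); print(c)
a=cv2.imread('pics/scene0.png');b=cv2.imread('pics/top0.png')
E
```

```text
{'clock': 0.0, 'joints': array([ 1.08637228e+00,  3.00485122e-01,  1.52157775e+00, -1.65083389e-05,
        1.32070273e+00, -6.66018188e-02]), 'qd': array([-0.00023698,  0.00021786,  0.00087242, -0.00142178,  0.00112819,
        0.00106838]), 'effort': array([-2.42972907e-03, -5.31793892e+01, -3.52745891e+01,  7.08580320e-02,
        2.42775731e-02, -8.43403086e-05]), 'eef_pos': array([223.0588401 , 502.44949585, 204.88004998]), 'eef_rot': array([-3.14042124e+00, -6.21081043e-05,  2.72377449e+00]), 'wrist_force': array([ 0.82564522,  0.314005  , -0.41898537]), 'moment': array([ 0.0733875 ,  0.02650132, -0.01201916]), 'finger_force': 0.0, 'finger_gap': 93.89222799586591}
{'fx': 463.3188818565975, 'fy': 463.3188818565975, 'cx': 261.8006048428093, 'cy': 184.5679158887248, 'k1': -0.0014049480009017232, 'origin': array([ 354.0524533 ,  624.53810549, 1470.02910656]), 'attitude': array([-2.69271818e+00,  2.06770768e-03, -2.97817754e+00])}
{'fx': 382.6343819237021, 'fy': 382.6343819237021, 'cx': 256.561529173249, 'cy': 187.94414107513572, 'k1': 0.03151755650774606, 'origin': array([ 383.6412021 ,  -12.17845358, 1146.52534067]), 'attitude': array([-3.0586971 , -0.01178141, -1.56753241])}
```

View pics/scene0.png

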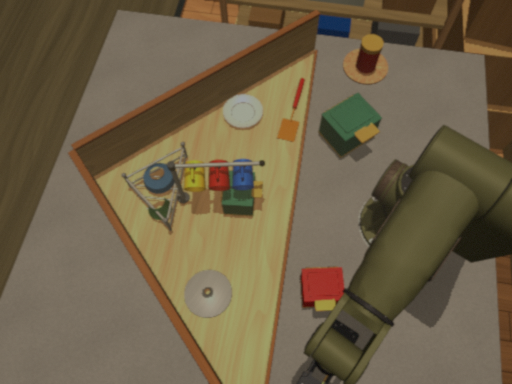

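View pics/top0.png

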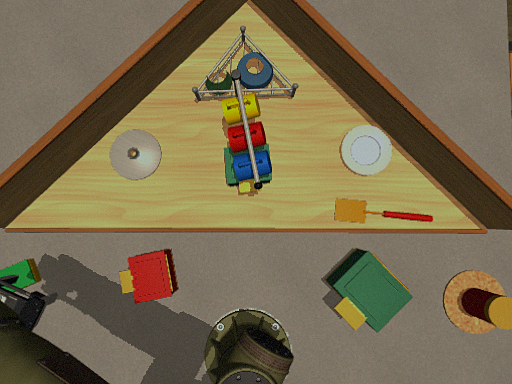

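The small green caddy lies under the mugs at top (252,168) / scene (240,200), with its tab at top (247,187). The look-alikes are the large green box at top (370,290), the red box at (150,275), and a bright green item at (20,272). The one meant is the non-red, smaller box on the plank. The ball is at top (258,185) and the post at (236,75).

```bash
python3 - <<'E'
from h import *
p,d,c=load('top0');P=cloud(d,c)
ps,ds,cs=load('scene0');Q=cloud(ds,cs)
# crop side by side
a=cv2.resize(p[55:205,180:310],None,fx=3.5,fy=3.5,interpolation=cv2.INTER_CUBIC)
b=cv2.resize(ps[140:225,110:275],None,fx=2,fy=2*525/85/2/1.5,interpolation=cv2.INTER_CUBIC)
b=cv2.resize(b,(330,a.shape[0]*1//2)); b=cv2.copyMakeBorder(b,0,a.shape[0]-b.shape[0],0,0,cv2.BORDER_CONSTANT)
cv2.imwrite('pics/crop.png',np.hstack([a,b])[:,:,::-1])
for n,img,X,roi in(('top',p,P,(55,205,180,310)),('scene',ps,Q,(140,225,110,275))):
    m=np.zeros(img.shape[:2],bool);m[roi[0]:roi[1],roi[2]:roi[3]]=1
    z=X[...,2]; h=cv2.cvtColor(img,cv2.COLOR_RGB2HSV).astype(int); g=img.astype(int)
    def st(t,k):
        k=k&m&np.isfinite(z); v,u=np.nonzero(k); Y=X[k]
        if len(u)<3: print(n,t,len(u));return
        print(n,t,len(u),'uv',np.median(u),np.median(v),'med',np.median(Y,0).round(1),'min',np.percentile(Y,3,0).round(),'max',np.percentile(Y,97,0).round())
        return Y
    st('black',(g.max(2)<45)&(z>235)&(z<275))
    b=st('bar',(z>240)&(z<262)&(h[...,1]<70)&(g.max(2)>=45))
    if b is not None:
        mu=b.mean(0);w=np.linalg.svd(b-mu)[2][0];print(mu.round(1),w.round(4))
    st('yellowtab',(h[...,0]>18)&(h[...,0]<30)&(h[...,1]>120)&(z>90)&(z<120))
    G=st('green',(h[...,0]>50)&(h[...,0]<90)&(h[...,1]>80)&(z>80)&(z<130))
    if G is not None: print(cv2.minAreaRect(G[:,:2].astype(np.float32)))
E
```

```text
top black 69 uv 255.0 183.0 med [469.1 -18.8 255.8] min [458. -33. 244.] max [725.  38. 262.]
top bar 511 uv 246.0 127.0 med [602.3   3.  254. ] min [479. -23. 250.] max [730.  30. 261.]
[602.5   2.9 254.2] [-0.9801 -0.1985 -0.0075]
top yellowtab 95 uv 251.0 184.0 med [480.5  -8.9 107.8] min [462. -26. 103.] max [583.  55. 111.]
top green 580 uv 231.0 160.5 med [544.9  45.8 107.9] min [486. -56.  83.] max [775. 100. 113.]
((641.3876342773438, 22.44867706298828), (321.0028381347656, 129.9049835205078), 11.769390106201172)
scene black 0
scene bar 298 uv 217.0 164.0 med [594.    2.7 255.2] min [480. -20. 249.] max [730.  37. 261.]
[599.8   3.9 254.9] [-0.9795 -0.2014 -0.0048]
scene yellowtab 177 uv 256.0 190.0 med [478.    0.9 108.6] min [462. -59. 101.] max [896.  62. 115.]
scene green 171 uv 236.0 201.0 med [534.5  49.4 110.3] min [488.  12. 104.] max [575.  62. 117.]
((530.0724487304688, 10.196205139160156), (114.25749206542969, 93.39458465576172), 87.86128234863281)
```

View pics/crop.png

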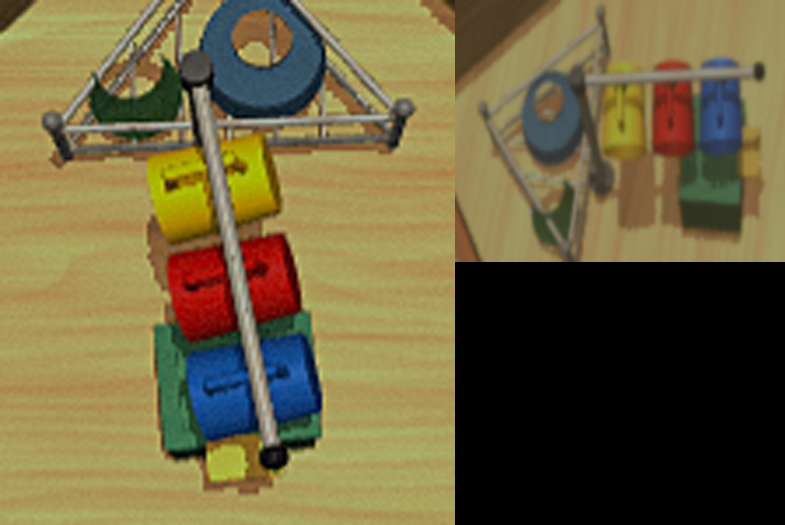

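The crop confirms it: a small green caddy with a brass tab sits under the blue mug, and the ball is at crop (273,455). I estimate the pivot at (731,30), the tip at (466,-24) and the bar heading at 191.5°. First move goes around the free end of the bar.

Request:
{"op": "jog_arm", "data": {"plan": [0.107,-0.352,0.085,0,0,-55,0.107,-0.352,0.085,0,0,-55,0.107,-0.352,0.085,0,0,-55,0.107,-0.352,0.085,0,0,-55,0.107,-0.352,0.085,0,0,-55,0.107,-0.352,0.085,0,0,-55,0.107,-0.352,0.085,0,0,-55,0.107,-0.352,0.085,0,0,-55,0.107,-0.352,0.085,0,0,-55,0.127,-0.602,0.085,0,0,-55,0.127,-0.602,0.085,0,0,-55,0.127,-0.602,0.085,0,0,-55,0.127,-0.602,0.085,0,0,-55,0.127,-0.602,0.085,0,0,-55,0.127,-0.602,0.085,0,0,-55,0.127,-0.602,0.085,0,0,-55,0.127,-0.602,0.085,0,0,-55,0.127,-0.602,0.085,0,0,-55], "claw": 0, "force": 10}}

```text
clock: 1.9
eef_pos: [350.4, -97.9, 290.5]
eef_rot: [3.141, -0.0, 1.767]
wrist_force: [0.1, -0.0, -0.6]
finger_gap: 0.3
finger_force: 0.0
```

```bash
python3 - <<'E'
from h import *
p,d,c=load('top0');P=cloud(d,c)
for u,v in((218,0),(100,105),(60,150),(20,185),(60,140),(80,115),(120,80),(170,40),(200,15),(236,72),(242,33),(197,92),(135,153),(255,68)): print(u,v,P[v,u].round())
E
```

```text
218 0 [977.  82. 147.]
100 105 [678. 381. 170.]
60 150 [566. 495. 134.]
20 185 [472. 590. 140.]
60 140 [nan nan nan]
80 115 [641. 414. 206.]
120 80 [735. 323. 194.]
170 40 [854. 205. 169.]
200 15 [931. 130. 153.]
236 72 [732.  27. 264.]
242 33 [915.  19.  90.]
197 92 [743. 145.  86.]
135 153 [580. 335.  19.]
255 68 [843. -19.  15.]
```

Request:
{"op": "jog_arm", "data": {"plan": [0.14,0.01,0,0,0,0,0.14,0.01,0,0,0,0,0.14,0.01,0,0,0,0,0.15,0.035,-0.03,0,0,0,0.15,0.035,-0.054,0,0,0,0.15,0.035,-0.054,0,0,0,0.15,0.035,-0.054,0,0,0]}}

```text
clock: 2.6
eef_pos: [500.2, -63.5, 237.3]
eef_rot: [3.141, 0.0, 1.765]
wrist_force: [0.7, -0.7, -1.0]
finger_gap: 0.8
finger_force: 0.0
```

```bash
python3 - <<'E'
import numpy as np
for b in list(range(192,99,-4)):
    r=np.radians(b);u=np.array([np.cos(r),np.sin(r)]);n=np.array([-np.sin(r),np.cos(r)])
    t=np.array([731,30])+244*u+14*n-np.array([500.1,-64.3]); print(b,(t/1000).round(3),round(b-191.5,1))
E
```

```text
192 [-0.005  0.03 ] 0.5
188 [-0.009  0.046] -3.5
184 [-0.012  0.063] -7.5
180 [-0.013  0.08 ] -11.5
176 [-0.013  0.097] -15.5
172 [-0.013  0.114] -19.5
168 [-0.011  0.131] -23.5
164 [-0.008  0.148] -27.5
160 [-0.003  0.165] -31.5
156 [0.002 0.181] -35.5
152 [0.009 0.196] -39.5
148 [0.017 0.212] -43.5
144 [0.025 0.226] -47.5
140 [0.035 0.24 ] -51.5
136 [0.046 0.254] -55.5
132 [0.057 0.266] -59.5
128 [0.07  0.278] -63.5
124 [0.083 0.289] -67.5
120 [0.097 0.299] -71.5
116 [0.111 0.307] -75.5
112 [0.127 0.315] -79.5
108 [0.142 0.322] -83.5
104 [0.158 0.328] -87.5
100 [0.175 0.332] -91.5
```

Request:
{"op": "jog_arm", "data": {"plan": [-0.002,0.015,0,0,0,0,-0.005,0.03,0,0,0,0,-0.009,0.046,0,0,0,-3.5,-0.012,0.063,0,0,0,-7.5,-0.013,0.08,0,0,0,-11.5,-0.013,0.097,0,0,0,-15.5,-0.013,0.114,0,0,0,-19.5,-0.011,0.131,0,0,0,-23.5,-0.008,0.148,0,0,0,-27.5,-0.003,0.165,0,0,0,-31.5,0.002,0.181,0,0,0,-35.5,0.009,0.196,0,0,0,-39.5,0.017,0.212,0,0,0,-43.5,0.025,0.226,0,0,0,-47.5,0.035,0.24,0,0,0,-51.5,0.046,0.254,0,0,0,-55.5]}}

```text
clock: 4.2
eef_pos: [545.9, 191.3, 237.7]
eef_rot: [3.141, -0.001, 0.793]
wrist_force: [-0.8, -0.9, 0.1]
finger_gap: 0.4
finger_force: 0.2
```

```bash
python3 - <<'E'
from h import *
s=manip.read_state();print(s['eef_pos'],s['wrist_force'])
grab('top','top1')
E
```

```text
[545.91894495 191.30895638 237.65461044] [-0.76749301 -0.86271598  0.06250377]
```

View pics/top1.png

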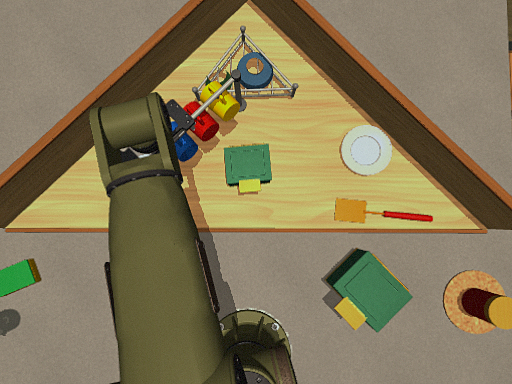

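Pushing works: the bar is now at about 136°. The caddy is now in clear view at (248,163), with its tab at (249,186). Continuing in smaller bites.

Request:
{"op": "jog_arm", "data": {"plan": [0.011,0.012,0,0,0,-4,0.024,0.024,0,0,0,-8,0.03,0.029,0,0,0,-10]}}

```text
clock: 4.55
eef_pos: [576.1, 220.0, 237.1]
eef_rot: [3.141, -0.001, 0.62]
wrist_force: [-0.4, -0.1, -0.1]
finger_gap: 0.6
finger_force: 0.0
```

Request:
{"op": "jog_arm", "data": {"plan": [0.007,0.006,0,0,0,-2,0.014,0.011,0,0,0,-4]}}

```text
clock: 4.75
eef_pos: [585.2, 227.6, 237.2]
eef_rot: [-3.141, 0.015, 0.551]
wrist_force: [-83.8, -47.1, 30.8]
finger_gap: 0.3
finger_force: 48.1
```

Request:
{"op": "jog_arm", "data": {"plan": [-0.008,-0.006,0,0,0,0]}}

```text
clock: 4.85
eef_pos: [580.7, 223.8, 237.1]
eef_rot: [-3.141, 0.004, 0.551]
wrist_force: [1.2, -0.0, 0.1]
finger_gap: 0.3
finger_force: 0.0
```

```bash
python3 - <<'E'
from h import *
s=manip.read_state();print(s['eef_pos'],s['wrist_force'])
p,d,c=grab('scene','scene2');X=cloud(d,c)
p2,d2,c2=load('top1');Y=cloud(d2,c2)
for X,p in((X,p),(Y,p2)):
    h=cv2.cvtColor(p,cv2.COLOR_RGB2HSV).astype(int);z=X[...,2];g=p.astype(int)
    k=(z>243)&(z<262)&(h[...,1]<70)&(X[...,0]<735)&(X[...,0]>560)&(X[...,1]>25)&(X[...,1]<260)&(np.hypot(X[...,0]-731,X[...,1]-30)<200)&(g.max(2)>45)
    b=X[k]
    if len(b)>10: mu=b.mean(0);w=np.linalg.svd(b-mu)[2][0];print('bar',len(b),mu,w,np.degrees(np.arctan2(w[1],w[0]))%180)
    roi=(X[...,0]>440)&(X[...,0]<640)&(abs(X[...,1])<90)
    G=roi&(h[...,0]>50)&(h[...,0]<90)&(h[...,1]>80)&(z>100)&(z<122)
    T=roi&(h[...,0]>18)&(h[...,0]<32)&(h[...,1]>120)&(z>98)&(z<120)
    for t,k in(('lid',G),('tab',T)):
        k=cv2.morphologyEx(k.astype(np.uint8),cv2.MORPH_OPEN,np.ones((3,3)))>0
        q=X[k]; print(t,len(q),np.median(q,0).round(1),cv2.minAreaRect(q[:,:2].astype(np.float32)),np.percentile(q,[2,98],axis=0).round(1).tolist())
E
```

```text
[580.7181239  223.80647034 237.0525801 ] [ 1.18550223 -0.036074    0.12742139]
bar 42 [720.13278388  44.02404753 256.32720285] [-0.45429289  0.88967521 -0.045782  ] 117.05011976246296
  return _methods._mean(a, axis=axis, dtype=dtype,
  ret = um.true_divide(
Traceback (most recent call last):
IndexError: index -1 is out of bounds for axis 0 with size 0
```

View pics/scene2.png

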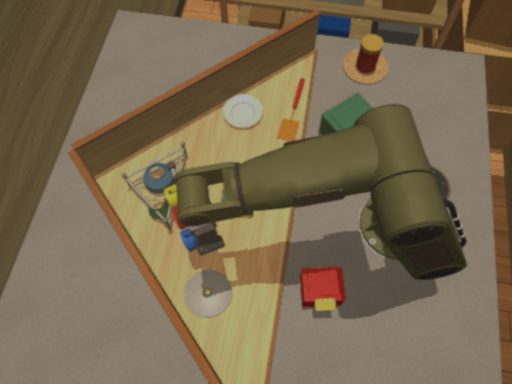

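Request:
{"op": "jog_arm", "data": {"plan": [-0.04,-0.026,0,0,0,0,-0.08,-0.06,0.02,0,0,15,-0.1,-0.1,0.07,0,0,30,-0.11,-0.2,0.09,0,0,58,-0.11,-0.2,0.09,0,0,58,-0.11,-0.2,0.09,0,0,58,-0.12,-0.4,0.09,0,0,58,-0.12,-0.4,0.09,0,0,58,-0.12,-0.4,0.09,0,0,58,-0.12,-0.4,0.09,0,0,58,-0.12,-0.4,0.09,0,0,58,-0.12,-0.4,0.09,0,0,58,-0.12,-0.4,0.09,0,0,58,-0.12,-0.4,0.09,0,0,58]}}

```text
clock: 6.3
eef_pos: [462.3, -174.8, 326.8]
eef_rot: [3.141, 0.0, 1.565]
wrist_force: [0.7, 0.2, -0.1]
finger_gap: 1.1
finger_force: 0.0
```

```bash
cat > m.py <<'E'
from h import *
import sys
s=manip.read_state();print(s['eef_pos'].round(1),s['eef_rot'].round(3),s['joints'].round(3),s['wrist_force'].round(1),s['clock'])
for n in('top','scene'):
    p,d,c=grab(n,n+sys.argv[1]);X=cloud(d,c)
    h=cv2.cvtColor(p,cv2.COLOR_RGB2HSV).astype(int);z=X[...,2];g=p.astype(int)
    r=np.hypot(X[...,0]-731,X[...,1]-30)
    k=(z>243)&(z<262)&(h[...,1]<70)&(r<262)&(X[...,1]>35)&(X[...,0]>560)&(g.max(2)>45)
    b=X[k]
    if len(b)>30: mu=b.mean(0);w=np.linalg.svd(b-mu)[2][0];print(n,'bar',len(b),mu.round(1),np.degrees(np.arctan2(w[1],w[0]))%180)
    roi=(X[...,0]>440)&(X[...,0]<640)&(abs(X[...,1])<90)
    G=roi&(h[...,0]>50)&(h[...,0]<90)&(h[...,1]>80)&(z>100)&(z<122)
    T=roi&(h[...,0]>18)&(h[...,0]<32)&(h[...,1]>120)&(z>98)&(z<120)
    for t,k in(('lid',G),('tab',T)):
        k=cv2.morphologyEx(k.astype(np.uint8),cv2.MORPH_OPEN,np.ones((3,3)))>0
        q=X[k]
        if len(q)>10: print(n,t,len(q),np.median(q,0).round(1),np.round(cv2.boxPoints(cv2.minAreaRect(q[:,:2].astype(np.float32))),1).tolist())
E
python3 m.py 3
```

```text
[ 462.3 -174.8  326.8] [3.141 0.    1.565] [-0.436  0.108  1.473  0.     1.56  -0.43 ] [ 0.7  0.2 -0.1] 6.3
top bar 509 [655.1 142.4 253.4] 122.73638230080311
top lid 1522 [538.2   2.2 109.5] [[483.0, 57.400001525878906], [495.0, -64.19999694824219], [592.4000244140625, -54.70000076293945], [580.5, 67.0]]
top tab 36 [481.9  15.6 107.3] [[474.8999938964844, 23.799999237060547], [475.1000061035156, 4.599999904632568], [489.1000061035156, 4.699999809265137], [488.8999938964844, 23.899999618530273]]
scene bar 289 [653.9 146.8 255.2] 122.77729915907109
scene lid 23 [566.8 -20.5 112.2] [[506.6000061035156, 39.099998474121094], [574.0, -35.79999923706055], [581.5, -29.0], [514.0999755859375, 45.900001525878906]]
scene tab 168 [476.6  -4.7 109.3] [[455.29998779296875, 23.600000381469727], [465.20001220703125, -36.5], [497.3999938964844, -31.200000762939453], [487.5, 28.899999618530273]]
```

View pics/top3.png

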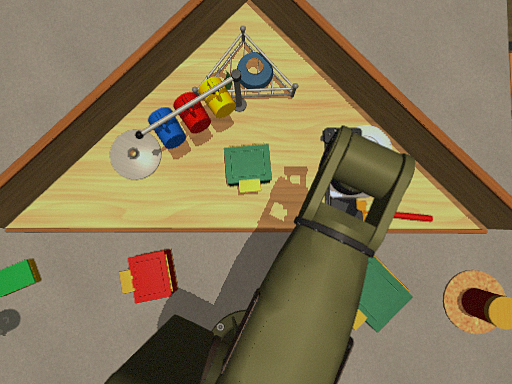

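Bar is at 122.7°, hard against the stop. The caddy tab front is near (461,-6) and caddy yaw is about 6°. Now tilting the tool to point towards +y, in free air.

Request:
{"op": "jog_arm", "data": {"plan": [0,-0.03,0,8,0,0,0,-0.03,0,16,0,0,0,-0.03,0,24,0,0,0,-0.03,0,32,0,0,0,-0.03,0,40,0,0,0,-0.03,0,48,0,0,0,-0.03,0,56,0,0,0,-0.03,0,65,0,0,0,-0.03,0,65,0,0,0,-0.03,0,65,0,0,0,-0.03,0,65,0,0]}}

```text
clock: 7.5
eef_pos: [462.5, -205.7, 327.5]
eef_rot: [-3.129, -1.129, 1.558]
wrist_force: [-0.0, 0.0, 0.2]
finger_gap: 0.9
finger_force: 0.0
```

```bash
python3 - <<'E'
from h import *
s=manip.read_state();print(s['eef_pos'].round(1),s['eef_rot'].round(3),s['joints'].round(3))
M=R.from_euler('xyz',s['eef_rot']).as_matrix();print(M.round(2))
E
```

```text
[ 462.5 -205.7  327.5] [-3.129 -1.129  1.558] [-0.829  0.54   1.26   0.822  2.155 -0.657]
[[ 0.01  1.   -0.  ]
 [ 0.43 -0.    0.9 ]
 [ 0.9  -0.01 -0.43]]
```

```bash
python3 - <<'E'
from h import *
p,d,c=load('top0');P=cloud(d,c)
h=cv2.cvtColor(p,cv2.COLOR_RGB2HSV).astype(int)
k=np.zeros(d.shape,bool);k[240:345,315:420]=1
q=P[k&(P[...,2]>40)];print('big',np.percentile(q,[1,50,99],axis=0).round())
q=P[120:185,335:400].reshape(-1,3);q=q[q[:,2]>25];print('plate',np.percentile(q,[1,50,99],axis=0).round())
k[:]=0;k[195:225,330:440]=1;q=P[k&(P[...,2]>4)];q=q[np.isfinite(q[:,0])];print('spat',np.nanpercentile(q,[1,50,99],axis=0).round())
# jar on coaster
q=P[270:335,440:512].reshape(-1,3);q=q[q[:,2]>30];print('jar',np.percentile(q,[1,50,99],axis=0).round())
E
```

```text
big [[ 107. -419.   50.]
 [ 197. -316.  122.]
 [ 294. -231.  129.]]
plate [[ 521. -437.   25.]
 [ 617. -373.   31.]
 [ 673. -276.  113.]]
spat [[ 372. -561.   12.]
 [ 415. -402.   18.]
 [ 458. -244.   37.]]
jar [[ 112. -677.   32.]
 [ 158. -637.  132.]
 [ 190. -619.  139.]]
```

Request:
{"op": "jog_arm", "data": {"plan": [0.014,0.03,-0.04,0,0,6,0.014,0.056,-0.09,0,0,6,0.014,0.056,-0.13,0,0,6,0.014,0.056,-0.13,0,0,6,0.014,0.056,-0.13,0,0,6]}}

```text
clock: 8.0
eef_pos: [476.7, -150.6, 198.5]
eef_rot: [-3.129, -1.132, 1.661]
wrist_force: [0.1, -1.3, 0.8]
finger_gap: 0.9
finger_force: 0.0
```

Request:
{"op": "jog_arm", "data": {"plan": [0,0,-0.04,0,0,0,0,0.02,-0.08,0,0,0,0,0.04,-0.115,0,0,0,0,0.064,-0.128,0,0,0,0,0.064,-0.128,0,0,0,0,0.064,-0.128,0,0,0]}}

```text
clock: 8.6
eef_pos: [477.5, -87.7, 70.9]
eef_rot: [-3.134, -1.131, 1.665]
wrist_force: [0.6, -0.1, 0.5]
finger_gap: 0.6
finger_force: 0.0
```

```bash
python3 - <<'E'
from h import *
s=manip.read_state();print(s['eef_pos'].round(1),s['eef_rot'].round(3),s['joints'].round(3),s['wrist_force'].round(1))
p,d,c=grab('wrist','wrist4')
a,_,_=grab('top','top4');b=grab('scene','scene4')[0]
a=cv2.resize(a[120:240,190:340],None,fx=3.4,fy=3.4)[:384]
cv2.imwrite('pics/both4.png',np.hstack([p[:,:400],a[:, :400]])[:,:,::-1])
E
```

```text
[477.5 -87.7  70.9] [-3.134 -1.131  1.665] [-0.644  0.788  1.531  0.738  1.733 -0.99 ] [ 0.6 -0.1  0.5]
```

View pics/both4.png

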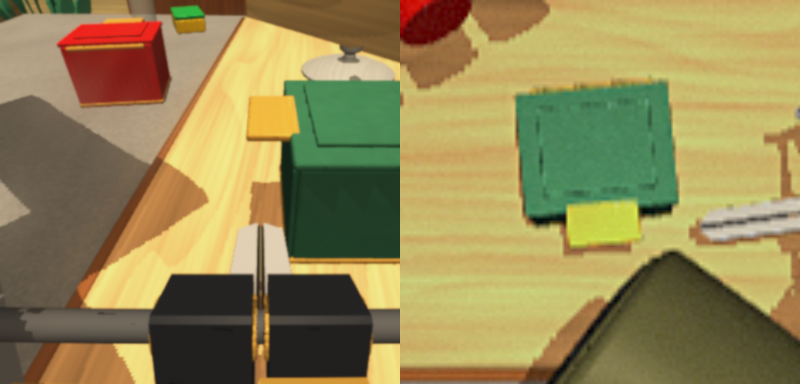

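The wrist view shows the closed fingers at (262,230) lined up just outside the caddy's front wall, which has its edge at x≈288, and below the tab at (272,118). The top crop shows the fingertip level with mid-tab. Now sliding under the tab, shifted 3 mm further off the wall.

Request:
{"op": "jog_arm", "data": {"plan": [-0.005,0.02,0,0,0,0,-0.008,0.045,0,0,0,0,-0.011,0.07,0,0,0,0,-0.013,0.09,0,0,0,0,-0.013,0.09,0,0,0,0]}}

```text
clock: 9.25
eef_pos: [463.2, 4.5, 69.3]
eef_rot: [-3.128, -1.134, 1.661]
wrist_force: [-0.1, -0.7, -0.8]
finger_gap: 0.3
finger_force: 0.0
```

```bash
python3 - <<'E'
from h import *
s=manip.read_state();print(s['eef_pos'].round(1),s['wrist_force'].round(1))
H=np.array([460,-6,103.])+128*np.array([.995,.1,0])
u=np.array([.995,.1,0]);ph0=None
# tip offset: contact 40 mm back from tip, finger half 8.8, contact point r from hinge 116
for f in range(0,111,6):
    t=np.radians(f);e=-u*np.cos(t)+np.array([0,0,np.sin(t)]);n=-u*np.sin(t)-np.array([0,0,np.cos(t)])
    q=H+118*e+11*n+np.array([0,0,0])
    if ph0 is None: ph0=q
    print(f,((q-ph0)/1000).round(3))
E
```

```text
[463.2   4.5  69.3] [-0.1 -0.7 -0.8]
0 [0. 0. 0.]
6 [-0.001 -0.     0.012]
12 [0.    0.    0.025]
18 [0.002 0.    0.037]
24 [0.006 0.001 0.049]
30 [0.01  0.001 0.06 ]
36 [0.016 0.002 0.071]
42 [0.023 0.002 0.082]
48 [0.031 0.003 0.091]
54 [0.04  0.004 0.1  ]
60 [0.049 0.005 0.108]
66 [0.06  0.006 0.114]
72 [0.071 0.007 0.12 ]
78 [0.082 0.008 0.124]
84 [0.094 0.009 0.127]
90 [0.106 0.011 0.129]
96 [0.119 0.012 0.13 ]
102 [0.131 0.013 0.129]
108 [0.143 0.014 0.127]
```

Request:
{"op": "jog_arm", "data": {"plan": [0,0,0.006,0,0,0,-0.001,0,0.012,0,0,0,-0.001,0,0.018,0,0,0,0,0,0.025,0,0,0,0,0,0.031,0,0,0,0.002,0,0.043,0,0,0,0.006,0.001,0.055,0,0,0,0.01,0.001,0.066,0,0,0,0.016,0.002,0.077,0,0,0]}}

```text
clock: 10.15
eef_pos: [479.6, 5.7, 146.6]
eef_rot: [-3.126, -1.134, 1.658]
wrist_force: [-0.1, -0.6, -0.5]
finger_gap: 0.7
finger_force: 0.3
```

```bash
python3 - <<'E'
from h import *
s=manip.read_state();print(s['eef_pos'].round(1),s['wrist_force'].round(1))
a=grab('top','top5')[0];b=grab('scene','scene5')[0]
a=cv2.resize(a[100:228,190:320],(400,394));b=cv2.resize(b[140:240,170:270],(394,394))
cv2.imwrite('pics/both5.png',np.hstack([a,b])[:,:,::-1])
E
```

```text
[479.6   5.7 146.6] [-0.1 -0.6 -0.5]
```

View pics/both5.png

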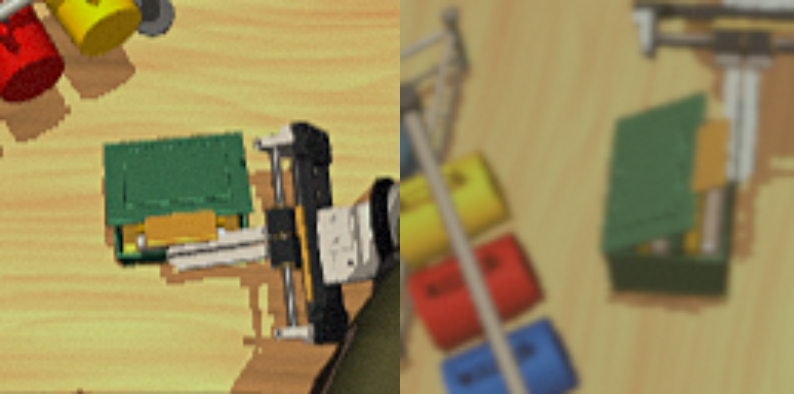

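Lid is up about 40°, riding on the fingers, and the caddy has not moved. Continuing the arc past upright.

Request:
{"op": "jog_arm", "data": {"plan": [0.009,0,0.01,0,0,0,0.018,0.001,0.019,0,0,0,0.028,0.002,0.027,0,0,0,0.037,0.003,0.034,0,0,0,0.048,0.004,0.039,0,0,0,0.059,0.005,0.044,0,0,0,0.07,0.006,0.047,0,0,0,0.082,0.007,0.049,0,0,0,0.094,0.009,0.05,0,0,0,0.105,0.01,0.05,0,0,0,0.113,0.011,0.049,0,0,0,0.119,0.012,0.048,0,0,0,0.119,0.012,0.048,0,0,0,0.119,0.012,0.048,0,0,0]}}

```text
clock: 11.65
eef_pos: [598.0, 17.7, 193.3]
eef_rot: [-3.124, -1.135, 1.657]
wrist_force: [-0.1, 0.2, -0.5]
finger_gap: 0.6
finger_force: 0.0
```

```bash
python3 - <<'E'
from h import *
s=manip.read_state();print(s['eef_pos'].round(1),s['wrist_force'].round(1))
a=grab('top','top6')[0];b=grab('scene','scene6')[0]
a=cv2.resize(a[100:228,190:320],(400,394));b=cv2.resize(b[140:240,170:270],(394,394))
cv2.imwrite('pics/both6.png',np.hstack([a,b])[:,:,::-1])
E
```

```text
[598.   17.7 193.3] [-0.1  0.2 -0.5]
```

View pics/both6.png

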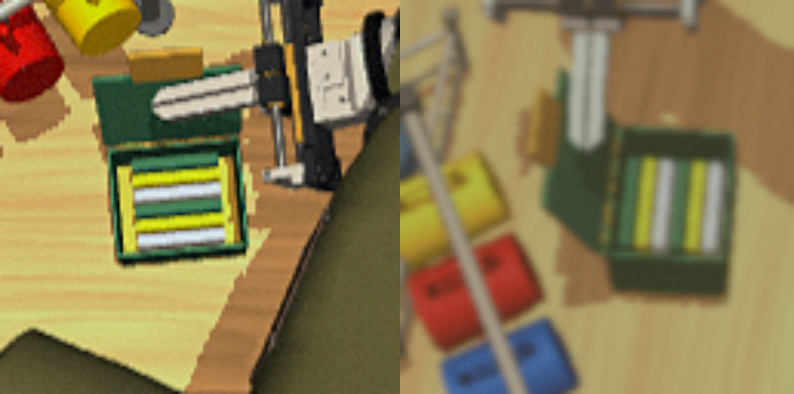

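The lid is open past upright and leaning back on its stop. Backing the fingers out to the robot's side and away.

Request:
{"op": "jog_arm", "data": {"plan": [-0.025,-0.01,0.01,0,0,0,-0.04,-0.05,0.03,0,0,0,-0.05,-0.1,0.06,0,0,0,-0.06,-0.15,0.09,0,0,0,-0.07,-0.2,0.12,0,0,0,-0.07,-0.2,0.12,0,0,0,-0.07,-0.2,0.12,0,0,0,-0.07,-0.2,0.12,0,0,0,-0.07,-0.2,0.12,0,0,0,-0.07,-0.2,0.12,0,0,0]}}

```text
clock: 12.75
eef_pos: [528.3, -181.2, 313.0]
eef_rot: [-3.123, -1.135, 1.657]
wrist_force: [0.6, 0.7, -0.3]
finger_gap: 0.0
finger_force: 0.0
```

```bash
python3 m.py 7
```

```text
[ 528.3 -181.2  313. ] [-3.123 -1.135  1.657] [-0.707  0.678  1.083  0.858  2.174 -0.602] [ 0.6  0.7 -0.3] 12.75
top bar 507 [654.9 142.7 253.3] 122.63825263042077
top lid 155 [593.2   7.9 112.7] [[584.0, 65.5], [595.2999877929688, -52.70000076293945], [602.4000244140625, -52.0], [591.0999755859375, 66.0999984741211]]
scene bar 287 [655.  145.2 255.2] 122.87782695831957
```

View pics/top7.png

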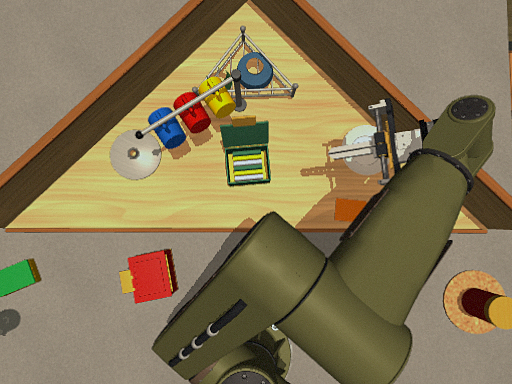

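The lid at (246,135) stays wide open, the bar is unchanged at its stop (122.7°), the caddy has not moved, and the robot is clear of everything.

```bash
python3 -c "
from cell import manip
print(manip.sign_off())"
```

```text
the job is handed in; nothing more can be done
None
```

The cup arm is back at its stop, the caddy lid stays wide open by itself, and the job is handed in at about 13 s; the wrist force briefly reached about 100 N (limit 120 N) when the bar met its stop.

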